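Seat the scale pan

TASK

The round steel pan of the white kitchen scale was left askew on top of it: with the fingertips, slide it across the scale, without lifting it, until it drops into its round recess and lies flat, fully home. Only then press the orange button on the scale right down and let go of it. Leave everything else on the counter where it is.

Things in the scene. Friction and masses are not known exactly. Their poses are not given: they have to be found in the camera images.
- scale: White digital kitchen scale, a low block 190 mm (its x) by 250 mm (its y) by 30 mm high, lying on the counter and not sliding when pushed. Origin: centre of its underside, on the counter; z up. Its flat top (the deck) is at 30 mm. At -x on the deck are a dark flush display (at +y) and the orange button (at -y).
- recess (a point): Centre of the mouth of the scale's round black-floored recess, level with the deck (50 mm to -y of the scale's middle). The recess is 105 mm across and 6 mm deep, with an upright wall. The pan tips in, far edge first, when its centre is within some 15 mm of this point, and drops flat when pushed on.
- pan: The scale's loose round steel pan, a plain disc 100 mm across, 10 mm thick, 0.25 to 0.5 kg. Origin: centre of its underside; z up. It starts flat on the deck, partly over the recess's edge, its centre 40 to 82 mm from the recess's centre on the scale's +y side of it. Seated, its underside is 24 mm above the counter and its top 4 mm above the deck.
- tare (a joint): Travel of the orange push button: 0 released, 0.005 m fully down, which takes 5 N; it springs back.
- tare_top (a point): Centre of the top of the round orange button (22 mm across) at the scale's -x -y corner, 21 mm above the deck; its fixed grey housing is 38 mm across and 12 mm high; it is pressed straight down.
- mug: Bystander: white mug, 82 mm across, 90 mm high. Origin: centre of its underside.
- grey_mug: Bystander: grey mug, 82 mm across, 90 mm high. Origin: centre of its underside.
- ramekin: Bystander: small white bowl, 90 mm across, 50 mm high. Origin: centre of its underside.
- canister: Bystander: clear storage jar with a wooden lid, 90 mm across, 130 mm high. Origin: centre of its underside.
- jar: Bystander: small amber glass jar with a brass lid, 60 mm across, 85 mm high. Origin: centre of its underside.
- wood_lid: Bystander: loose wooden jar lid, 84 mm across, 14 mm thick. Origin: centre of its underside.
- spoon: Bystander: wooden spoon lying flat, 200 mm long along its x axis. Origin: its underside, about mid-length.

How it is judged:
On the way, in this order (a step that is already met when the one before it is completed fails the run):
1. the pan lies flat, fully down in the recess (z of pan in the frame of scale below 0.0258 m and horizontal distance between pan and recess below 0.006 m and angle between pan's own z axis and vertical below 0.03 rad), for 0.3 s.
2. the orange button is pressed down, the pan seated (all of step 1 and value of joint tare above 0.004 m), for 0.02 s.
At the end, for the whole second after the job is handed in: The pan is at rest in the recess: its centre within 6 mm of the recess's centre, its underside less than 1.8 mm above the recess floor (25.8 mm above the counter), tilted less than 0.03 rad; and the button, pressed at least 4 mm after the pan was seated, is released (below 1 mm) (all of step 1 and linear speed of pan below 0.01 m/s and value of joint tare below 0.001 m); the robot touches nothing.
It fails at once if the pan is lifted more than 12 mm off the deck (z of pan in the frame of scale above 0.042 m).
It fails at once if the pan is tipped up on edge (angle between pan's own z axis and vertical above 0.35 rad).
It fails at once if the pan is pushed off the scale (z of pan in the frame of scale below 0.015 m).
It fails at once if the button is pressed before the pan has dropped into its recess (value of joint tare above 0.003 m and z of pan in the frame of scale above 0.0275 m).
It fails at once if something else on the counter is shifted more than 30 mm or knocked over (distance of any of mug, grey_mug, ramekin, canister, jar, wood_lid, spoon from where it was at the start of the episode above 0.03 m or angle between any of mug, grey_mug, ramekin, canister, jar, wood_lid's own z axis and vertical above 0.4 rad).
It also fails if it takes over 45 s, if anything falls off the work surface, if the arm or the gripper's body presses on something with over 40 N, if the wrist force passes 120 N, or if a joint passes its speed limit or range.

ROBOT

A 7-joint arm with a two-finger parallel gripper is mounted at the origin on the work surface. World frame = base frame: x ahead of the robot, y to its left, z up, the work surface at z = 0. Lengths are in m, angles in rad, forces in N, time in s.
With the tool pointing down it reaches from about 0.4 to 0.85 m from the base axis. Payload 6.9 kg.
Tool frame: the origin (TCP) lies midway between the tips of the shut fingers; the grasp point (between the pads) lies behind it (ctrl.pinch_z is the z of the grasp point in the tool frame, in m); z points along the fingers, y is the line along which they close (so a half turn about z gives the same grasp; the last joint's range is limited). The gripper opens to 85 mm and grips with 20 to 120 N. Pads are 22 mm wide; open, the fingers measure 114 mm over their backs; the gripper's body (76 mm by 85 mm) begins 54 mm behind the grasp point. The pads swing forward as they close: fully open they stand 13 mm farther back than shut.
Start: joints at [-1.153, 0.507, -0.238, 1.5, 0.126, 1.149, -0.155], TCP at [0.192, 0.595, 0.231] pointing down, gripper open.
Joint ranges: [-3.08, 3.08], [-0.24, 2.05], [-1.43, 1.35], [0, 2.5], [-1.52, 4.66], [0.17, 1.96], [-2.89, 2.89]. Speed limits (rad/s): [2.39, 2.39, 3.14, 3.14, 3.14, 3.14, 3.14].

INTERFACE

Orientations are given as a unit quaternion [w, x, y, z].
In Python, from station import ctrl, get_state, vision, ticket, models gives the robot as it stands. Calls block until the motion is done:
- ctrl.movep(position, orientation): joint-space move of the TCP to a pose.
- ctrl.movel(position, frame=None, max_speed=0.15): straight line of the TCP; frame=None keeps the orientation; max_speed is the mean speed in m/s.
- ctrl.set_joints(angles): joint-space move.
- ctrl.ungrasp() and ctrl.close_gripper(force=None): open the fingers fully, or close them until they stop; force is the grip in N (None keeps the last).
- ctrl.pause(seconds).
- ctrl.ik(position, orientation): joint angles nearest the present ones, or None.
- get_state(): the state.
- vision.grab_frame(name): name is "scene" or "top" or "wrist"; returns (picture, depth): 480x640x3 uint8, blue, green, red; 480x640 float32, m along the optical axis (not along the pixel's ray), 0 where there is no reading.
- vision.camera_info(name): a dict with "mtx" (3x3 intrinsics, pixels), "R" (3x3) and "t" (3): a world point X has camera coordinates R X + t; the wrist camera has in their place "hand_eye" (4x4, takes a point from camera to tool coordinates, whose origin is the TCP and whose axes are the flange's). Camera axes: x right, y down, z forward; pixel columns grow to the right and rows downward; lengths in m; the calibration is good to about 2 mm. The wrist camera is an equidistant fisheye: a pixel r from the principal point sees the ray r / f radians off the axis. A picture is of the moment at which its call begins: read the wrist's pose just before it. camera_info takes no time and is no camera call.
A pose or a line that the arm cannot do raises ctrl.Unreachable and nothing moves.
- ticket.close_job(): hands the job in; it is judged then, once.
Trained networks look in the newest picture that a camera, given by its name, has taken for a name from the list of things; names that differ only in an ending like _2 or _b are one class to them, and where a whole thing is asked for, a point or a joint stands for the part that bears it (a point fixed in the world has none). Each returns a list of dicts, best first, with "p" (0 to 1); they miss things now and then, are a little off and sometimes report something else, mostly with a low value. They report only what shows in the picture. A call takes as long as a camera call.
- models.recognise(camera, target): "point" ([column, row] in pixels, amid what is visible of it).
- models.masks_of(camera, target): "mask" (480x640 bool, what is visible of it) and "point" ([column, row] in pixels, amid what is visible of it).
The state is a dict: "time": time; "qpos": joint angles; "qd": joint speeds; "tau": joint torques, N m; "tcp_pos": TCP position; "eef_rot": TCP orientation; "contact_force": force on the tool from outside, world axes, zero at the start; "wrist_torque": the same for the moment, N m; "width": finger opening in m; "gripper_force": force on a finger pad.
Only numpy, scipy, OpenCV 4.12 (cv2) and the standard library are available. Lean on these libraries where they do the work, as an engineer would, in place of code of your own. Each camera call takes 0.05 s, during which the arm holds its last target. There are 200 camera calls.

## Working session

There is one attempt and no reset: what is moved stays moved. The work goes in short steps, each a Python script; the robot and the scene stay as the last script left them, time stands still between calls to the robot, and variables do not carry over. Pictures are saved under pics/ and viewed, at most 10 in all, crops included, and the job is handed in when it is done.

```bash
mkdir -p pics; cat > h.py <<'E'
from station import ctrl,get_state,vision,ticket,models
import numpy as np,cv2
def grab(n,f=None):
    im,d=vision.grab_frame(n)
    if f: cv2.imwrite('pics/'+f,im)
    return im,d
def cloud(n,d):
    c=vision.camera_info(n);K=np.array(c['mtx']);R=np.array(c['R']);t=np.array(c['t']).ravel()
    v,u=np.mgrid[:480,:640]
    P=np.stack([(u-K[0,2])/K[0,0]*d,(v-K[1,2])/K[1,1]*d,d],-1)
    W=(P-t)@R; W[d==0]=np.nan
    return W
def atz(n,px,z):
    c=vision.camera_info(n);K=np.array(c['mtx']);R=np.array(c['R']);t=np.array(c['t']).ravel()
    r=R.T@np.linalg.inv(K)@np.array([px[0],px[1],1.]);o=-R.T@t
    return o+r*(z-o[2])/r[2]
E
python3 - <<'E'
from h import *
for n in('top','scene'):
    im,d=grab(n,n+'0.png');W=cloud(n,d);np.save(n+'W.npy',W)
    c=vision.camera_info(n);print(n,-np.array(c['R']).T@np.array(c['t']).ravel())
    for o in('scale','pan','recess','tare_top'):
        for r in models.masks_of(n,o)[:2]:
            m=r['mask'];print(o,round(r['p'],2),r['point'],m.sum(),np.nanmedian(W[m],0).round(4))
            np.save(f'{n}_{o}.npy',m) if r['p']>.5 else 0
s=get_state();print(s['time'],s['eef_rot'],ctrl.pinch_z)
E
```

```text
top [0.4380474  0.00686723 1.10524889]
scale 0.56 [350.5, 218.7] 8369 [ 0.5538 -0.0621  0.0282]
pan 0.98 [335.0, 234.0] 1644 [ 0.5385 -0.0469  0.0388]
pan 0.71 [498.5, 180.3] 2273 [ 0.6398 -0.3713  0.1245]
recess 0.69 [350.3, 219.1] 8216 [ 0.5531 -0.0618  0.0282]
recess 0.62 [139.3, 265.5] 1386 [0.4778 0.3825 0.0222]
tare_top 0.62 [398.9, 246.0] 77 [ 0.5153 -0.1779  0.0486]
scene [0.98595073 0.6429831  0.92699615]
scale 0.73 [288.8, 245.9] 5523 [ 0.5731 -0.0292  0.0293]
scale 0.63 [374.0, 384.7] 2380 [0.6481 0.3727 0.049 ]
pan 0.83 [302.0, 231.3] 977 [ 0.5453 -0.0425  0.0401]
recess 0.62 [294.1, 248.8] 5551 [ 0.5729 -0.0285  0.0294]
tare_top 0.53 [277.3, 194.7] 58 [ 0.5188 -0.1747  0.0496]
tare_top 0.32 [290.6, 246.8] 5312 [ 0.5736 -0.0289  0.0294]
0.5 [ 3.68302289e-07  1.55767876e-01  9.87793686e-01 -4.62162671e-05] -0.0187
```

View pics/top0.png

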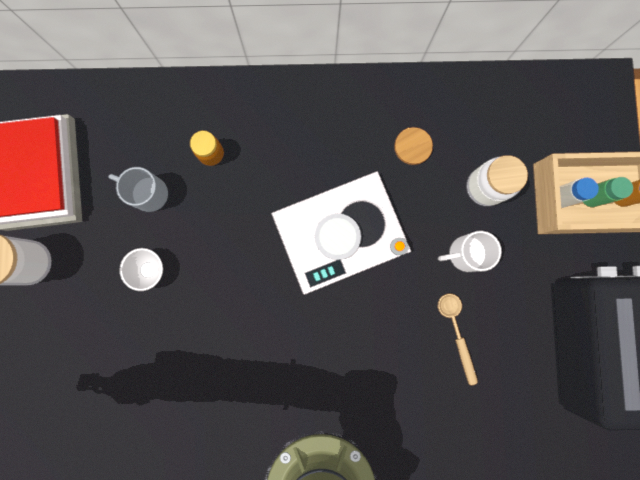

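View pics/scene0.png

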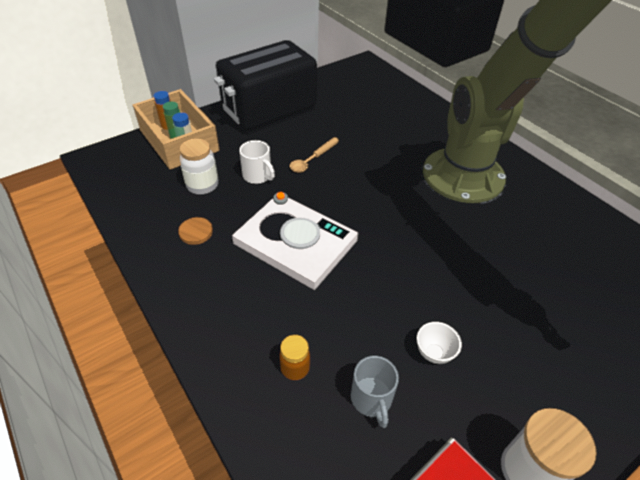

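The top view shows the scale around (341,233), pan at about (338,237), the dark recess around (362,224), and the orange button at (400,246). The white mug at (475,252) is the nearest bystander. Next I'll fit accurate poses.

```bash
cat >> h.py <<'E'
def proj(n,pts,z): return np.array([atz(n,p,z)[:2] for p in pts])
def contour(m):
    c,_=cv2.findContours(m.astype(np.uint8),cv2.RETR_EXTERNAL,cv2.CHAIN_APPROX_NONE)
    return max(c,key=cv2.contourArea)[:,0].astype(float)
E
python3 - <<'E'
from h import *
for n in('top','scene'):
    W=np.load(n+'W.npy');ms=np.load(f'{n}_scale.npy');mp=np.load(f'{n}_pan.npy')
    im=cv2.imread(f'pics/{n}0.png')
    c=(proj(n,contour(ms|mp),.03)*1000).astype(np.float32);r=cv2.minAreaRect(c)
    print(n,'rect',r,cv2.boxPoints(r).round(0).tolist())
    p=(proj(n,contour(mp),.04)*1000).astype(np.float32)
    print(' pan',cv2.fitEllipse(p),cv2.minEnclosingCircle(p))
    h=cv2.cvtColor(im,cv2.COLOR_BGR2HSV)
    q=cv2.boundingRect(contour(ms)[:,None].astype(np.int32));z=np.zeros(ms.shape,bool);z[q[1]:q[1]+q[3],q[0]:q[0]+q[2]]=1
    o=z&(h[...,0]<25)&(h[...,1]>150)&(h[...,2]>120)
    ys,xs=np.where(o);print(' btn',o.sum(),atz(n,(xs.mean(),ys.mean()),.051))
    print(' top z deck',np.nanmedian(W[ms][:,2]))
    # dark recess inside scale hull, outer edge at deck level
    hull=np.zeros(ms.shape,np.uint8);cv2.fillConvexPoly(hull,cv2.convexHull(contour(ms).astype(np.int32)),1);hull=cv2.erode(hull,np.ones((5,5)))
    d=(hull>0)&(im.max(2)<70)
    nl,l,st,ce=cv2.connectedComponentsWithStats(d.astype(np.uint8))
    for k in range(1,nl):
        if st[k,4]>60:
            cc=(proj(n,contour(l==k),.03)*1000).astype(np.float32);print(' dark',st[k,4],ce[k],cc.mean(0),cv2.minEnclosingCircle(cc)); np.save(f'{n}_dark{k}.npy',cc)
E
```

```text
top rect ((549.685302734375, -55.3978271484375), (194.54583740234375, 253.45773315429688), 20.17909049987793) [[415.0, 30.0], [502.0, -208.0], [685.0, -141.0], [597.0, 97.0]]
 pan ((653.6588134765625, -399.001220703125), (95.31767272949219, 143.0137481689453), 27.05255699157715) ((657.1718139648438, -397.59893798828125), 70.67253112792969)
 btn 74 [ 0.51404503 -0.17803736  0.051     ]
 top z deck 0.02816918382379404
 dark 1002 [366.49301397 221.        ] [ 569.3483  -109.19694] ((565.98193359375, -100.71581268310547), 47.770469665527344)
 dark 268 [326.52985075 271.91044776] [460.6166   -18.435822] ((461.9020690917969, -17.914548873901367), 40.419315338134766)
scene rect ((647.4598388671875, 369.2073974609375), (136.9128875732422, 86.53266143798828), 36.02006149291992) [[567.0, 364.0], [618.0, 294.0], [728.0, 374.0], [677.0, 444.0]]
 pan ((544.3972778320312, -43.795589447021484), (96.00701141357422, 102.97372436523438), 143.2078399658203) ((542.8161010742188, -42.7595100402832), 52.84991455078125)
 btn 0 [nan nan nan]
 top z deck 0.04904552659063861<stdin>:12: RuntimeWarning: Mean of empty slice.
  ret = ret.dtype.type(ret / rcount)
```

```bash
cat >> h.py <<'E'
def circfit(p,R):
    from scipy.optimize import least_squares
    s=least_squares(lambda c:np.hypot(*(p-c).T)-R,p.mean(0),loss='soft_l1',f_scale=.001)
    return s.x,np.median(abs(s.fun))
E
python3 - <<'E'
from h import *
im,d=grab('top')
r=models.masks_of('top','pan')[0];m=r['mask'];print(r['p'],r['point'],m.sum())
pan=proj('top',contour(m),.04);pc,e=circfit(pan,.05);print('pan',pc,e, cv2.minEnclosingCircle(pan.astype(np.float32)))
dk=(cv2.erode(np.load('top_scale.npy').astype(np.uint8),np.ones((1,1))))
z=np.zeros((480,640),np.uint8);cv2.circle(z,(362,224),32,1,-1)
dark=(z>0)&(im.max(2)<70)
nl,l,st,ce=cv2.connectedComponentsWithStats(dark.astype(np.uint8));k=1+st[1:,4].argmax()
c=proj('top',contour(l==k),.03)
c=c[np.hypot(*(c-pc).T)>.058]
rc,e=circfit(c,.0525);print('recess dark fit',rc,e,len(c),st[k,4])
ms=np.load('top_scale.npy')
b=im[170:310,260:420].copy();b=cv2.resize(b,None,fx=4,fy=4)
cv2.imwrite('pics/crop.png',b)
E
```

```text
0.93 [334.7, 236.2] 1633
pan [ 0.53917091 -0.04674872] 0.0016794257545283998 ((0.5392316579818726, -0.04677252843976021), 0.049994464963674545)
recess dark fit [ 0.56277725 -0.09420431] 0.001769645019671487 77 994
```

View pics/crop.png

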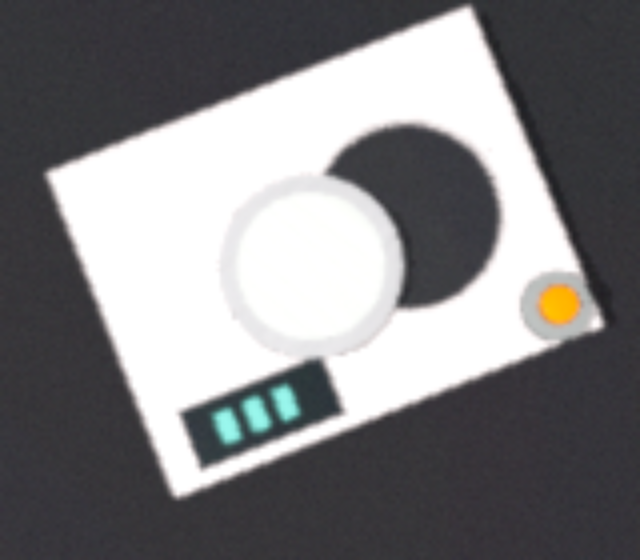

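The crop shows the pan centre at crop (312,266), recess (408,215), deck corners (471,5), (46,172), (177,498), (605,325), and button (560,304). I'll project these, approach the deck behind the pan with open fingers, and feel for the deck.

```bash
python3 - <<'E'
from h import *
f=lambda x,y:(260+(x+.5)/4-.5,170+(y+.5)/4-.5)
P=lambda x,y,z:atz('top',f(x,y),z)[:2]
print('pan',P(312,266,.04),'rec',P(408,215,.03),'btn',P(560,304,.051))
c=np.array([P(*q,.03) for q in[(471,5),(46,172),(177,498),(605,325)]])
ctr=c.mean(0);print('ctr',ctr,[np.linalg.norm(c[i]-c[i-1]) for i in range(4)])
y=(c[1]+c[2]-c[0]-c[3]);y/=np.linalg.norm(y);x=np.array([y[1],-y[0]])
rec=ctr-.05*y;print('y',y,'rec from scale',rec)
im=cv2.imread('pics/crop.png');
# scene cross-check
print(models and '')
im,d=grab('scene')
r=models.masks_of('scene','pan')[0];p=proj('scene',contour(r['mask']),.04);print(r['p'],'pan scene',circfit(p,.05))
for r in models.recognise('scene','tare_top')[:1]: print('btn scene',atz('scene',r['point'],.05))
E
```

```text
pan [ 0.53848549 -0.04768895] rec [ 0.56624997 -0.10138354] btn [ 0.51419443 -0.17880058]
ctr [ 0.54896143 -0.0556454 ] [np.float64(0.19050606487380475), np.float64(0.25168625601957895), np.float64(0.19121990321696591), np.float64(0.25036200133610625)]
y [-0.35070211  0.93648707] rec from scale [ 0.56649654 -0.10246976]

0.77 pan scene (array([ 0.54454022, -0.04255463]), np.float64(0.0017539067724862863))
btn scene [ 0.55382803 -0.03494595  0.05      ]
```

```bash
cat >> h.py <<'E'
from scipy.spatial.transform import Rotation as Ro
rec=np.array([.5664,-.102]);pan0=np.array([.5385,-.0475]);btn=np.array([.5142,-.1788])
u=(rec-pan0)/np.linalg.norm(rec-pan0)
def quat(xt):
    xt=np.r_[xt,0];zt=np.array([0,0,-1.]);q=Ro.from_matrix(np.c_[xt,np.cross(zt,xt),zt]).as_quat();return q[[3,0,1,2]]
Q=quat(-u)
def F(): return np.array(get_state()['contact_force']).round(2)
E
python3 - <<'E'
from h import *
p=pan0-.063*u
print(ctrl.ik([*p,.2],Q))
ctrl.movep([*p,.2],Q)
ctrl.movel([*p,.05],max_speed=.1);ctrl.pause(.2);f0=F();print(f0)
ctrl.movel([*p,.026],max_speed=.05)
for z in np.arange(.025,.008,-.001):
    ctrl.movel([*p,z],max_speed=.03);f=F()-f0
    if f[2]>2.5: break
s=get_state();print('touch',z,f,s['tcp_pos'],s['width'],s['time'])
ctrl.movel([*p,z+.0025],max_speed=.03)
grab('wrist','w1.png');print(F())
E
```

```text
[-0.21844282  0.36373417  0.21430017  1.8507004  -0.09403972  0.93690025
  0.51117127]
[ 0.17  0.96 -0.02]
touch 0.015999999999999993 [-1.74 -0.73 12.84] [0.50978645 0.00859148 0.01687347] 0.08570432880805279 8.1083
[ 0.18 -0.68  0.23]
```

View pics/w1.png

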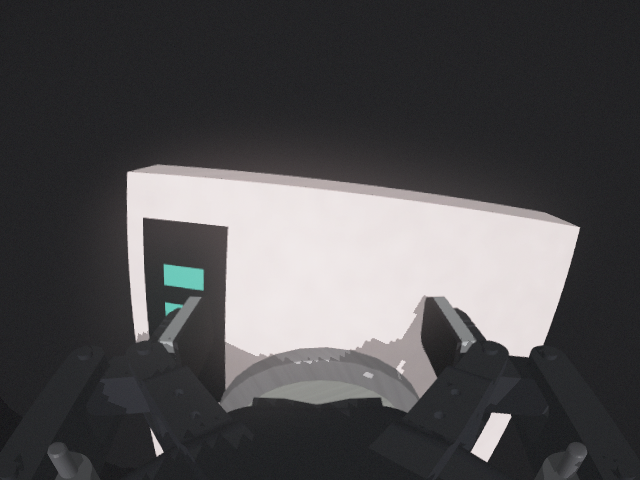

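The wrist view shows the pan rim (apex about (320,350)) centred between the two open fingertips (about 185 and 440), with the tips just above the deck. Pushing now.

```bash
python3 - <<'E'
from h import *
z=.0185
for s in(.10,.085,.07,.06,.055,.05,.046,.043,.040):
    ctrl.movel([*(rec-s*u),z],max_speed=.04);f=F();print(s,f,'along',(f[:2]@u).round(2))
im,d=grab('scene','s2.png')
im,d=grab('top','t2.png');cv2.imwrite('pics/t2c.png',cv2.resize(im[170:310,260:420],None,fx=4,fy=4))
print(get_state()['time'])
E
```

```text
0.1 [-0.34  0.25 -0.33] along -0.38
0.085 [-0.43 -0.42 -0.55] along 0.18
0.07 [-0.29  0.33 -0.52] along -0.43
0.06 [-0.71  0.2   0.09] along -0.5
0.055 [-0.87  2.18  1.28] along -2.34
0.05 [-1.15  1.53  3.32] along -1.89
0.046 [-1.13  1.35  3.41] along -1.72
0.043 [ 0.08  0.93 -1.33] along -0.79
0.04 [-0.64  1.12 -0.66] along -1.29
12.0167
```

```bash
python3 -c "
import cv2,numpy as np
a=cv2.imread('pics/t2c.png')[:,:480];b=cv2.resize(cv2.imread('pics/s2.png')[170:300,220:380],None,fx=2,fy=2)
c=np.zeros((560,800,3),np.uint8);c[:,:480]=a;c[:260,480:]=b;cv2.imwrite('pics/m2.png',c)"
```

```text
(no output)
```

View pics/m2.png

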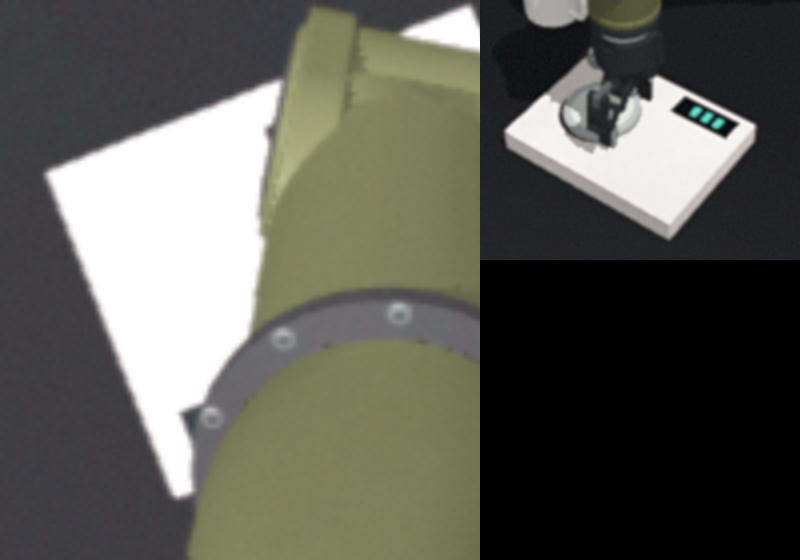

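The arm hides the top view. The scene view shows the pan at the recess with the fingers still on it. I'll push a few more mm under force watch.

```bash
python3 - <<'E'
from h import *
z=.0185
for s in(.038,.036,.034,.032,.030):
    ctrl.movel([*(rec-s*u),z],max_speed=.03);ctrl.pause(.05);f=F();a=-f[:2]@u;print(s,f,a.round(2))
    if a>12:break
ctrl.movel([*(rec-.07*u),z],max_speed=.1);ctrl.movel([*(rec-.07*u),.15],max_speed=.2)
ctrl.movel([*(rec-.22*u),.2],max_speed=.25)
im,d=grab('top');a=cv2.resize(im[170:310,260:420],None,fx=3,fy=3)
W=cloud('top',d);m=np.hypot(*(W[...,:2]-rec).transpose(2,0,1))<.045
A=W[m];A=A[~np.isnan(A[:,0])];k=np.linalg.lstsq(np.c_[A[:,:2]-rec,np.ones(len(A))],A[:,2],rcond=None)[0];print('plane',k,len(A))
im,_=grab('scene');b=cv2.resize(im[180:290,230:360],None,fx=2.4,fy=2.4)
c=np.zeros((430,800,3),np.uint8);c[:a.shape[0],:480]=a;c[:b.shape[0],480:480+b.shape[1]]=b;cv2.imwrite('pics/m3.png',c);print(get_state()['time'])
E
```

```text
0.038 [-0.84 -0.49 -1.22] -0.05
0.036 [ 0.23 -0.24 -0.37] -0.32
0.034 [-0.57  1.7   0.7 ] 1.77
0.032 [-0.56  2.97  1.39] 2.9
0.03 [-1.18  3.04  1.63] 3.24
plane [-0.00066874  0.00042804  0.03271359] 1323
15.7583
```

View pics/m3.png

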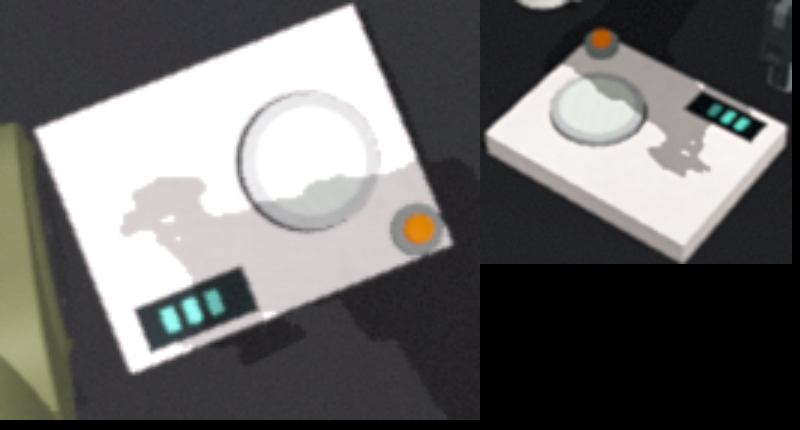

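The pan now sits inside the recess with an even rim gap. Depth shows it flat (slope below 0.001) and about 4.5 mm above the deck reading. Next is the button.

```bash
python3 - <<'E'
from h import *
ctrl.close_gripper(force=20)
ctrl.movep([*btn,.14],Q);ctrl.movel([*btn,.06],max_speed=.1);ctrl.pause(.2);f0=F()
for z in np.arange(.053,.040,-.001):
    ctrl.movel([*btn,z],max_speed=.03);ctrl.pause(.05);f=F()-f0;s=get_state();print(round(z,3),f,np.round(s['tcp_pos'][2],4))
    if f[2]>14:break
ctrl.pause(.2)
ctrl.movel([*btn,.10],max_speed=.1);ctrl.movel([*(btn-.15*u),.2],max_speed=.25);ctrl.pause(.3)
im,d=grab('top');a=cv2.resize(im[150:310,260:500],None,fx=3,fy=3);cv2.imwrite('pics/m4.png',a)
W=cloud('top',d);m=np.hypot(*(W[...,:2]-rec).transpose(2,0,1))<.045
A=W[m];A=A[~np.isnan(A[:,0])];print('plane',np.linalg.lstsq(np.c_[A[:,:2]-rec,np.ones(len(A))],A[:,2],rcond=None)[0]);print(get_state()['time'],F())
E
```

```text
0.053 [-0.7  -0.15  0.36] 0.0529
0.052 [-0.77  0.45 -0.89] 0.052
0.051 [-0.88  0.17  2.41] 0.0511
0.05 [-1.39 -0.23  2.47] 0.0501
0.049 [-0.26 -1.03  3.29] 0.0491
0.048 [ 0.7  -0.68  4.04] 0.0481
0.047 [-0.41  0.09  4.92] 0.0471
0.046 [-0.53 -1.08  4.85] 0.0461
0.045 [-2.29 -0.19 14.81] 0.046
plane [-0.00640007  0.00316736  0.03287342]
23.725 [0.37 0.13 0.21]
```

View pics/m4.png

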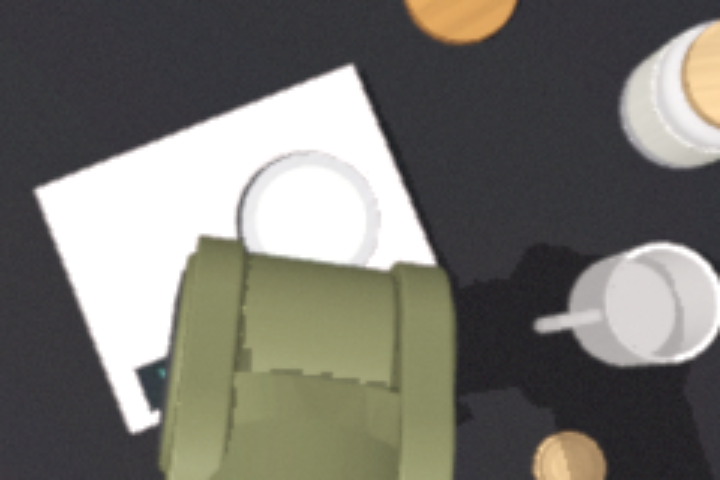

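The button bottomed out at the hard stop (about 5 mm travel, 14.8 N) and was released. The picture shows the pan still seated at (308,222), partly hidden by the arm, and the neighbouring things are undisturbed. Handing in.

```bash
python3 -c "
from h import *
print(ticket.close_job())"
```

```text
the job is handed in; nothing more can be done
None
```

I slid the pan into its recess, where it lies flat, then pressed the orange button to its stop and released it; the job was handed in at about 24 s, but no verdict came back.

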